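# Push a used culture dish through the sprung flap of the bench discard bin

## Robot

A 7-joint arm with a two-finger parallel gripper is mounted at the origin on the work surface. World frame = base frame: x ahead of the robot, y to its left, z up, the work surface at z = 0. Lengths are in m, angles in degrees, forces in N, time in s.
With the tool pointing down it reaches from about 0.4 to 0.925 m from the base axis. Payload 5.6 kg.
Tool frame: the origin (TCP) lies midway between the tips of the shut fingers; the grasp point (between the pads) lies 19 mm behind it; z points along the fingers, y is the direction in which the jaws open and shut (so a half turn about z gives the same grasp; the last joint's range is limited). The gripper opens to 85 mm and grips with 20 to 120 N. Pads are 22 mm wide; open, the fingers measure 114 mm over their backs; the gripper's body (76 mm by 85 mm) begins 54 mm behind the grasp point. The pads swing forward as they close: fully open they stand 13 mm farther back than shut.
Start: joints at [-70.646, 26.786, -0.665, 91.828, 0.344, 61.387, -3.226], TCP at [0.242, 0.603, 0.231] pointing down, gripper open.
Joint ranges: [-144.91, 144.91], [-17.63, 115.5], [-89.93, 88.59], [15.96, 139.68], [-74.01, 254.01], [8.47, 105.57], [-167.45, 167.45]. Speed limits (degrees/s): [147.25, 147.25, 180, 180, 180, 180, 180].

## Interface

Orientations are given as [roll, pitch, yaw] about the fixed x, y, z axes, in that order (R = Rz(yaw) Ry(pitch) Rx(roll)).
In Python, from bench import telemetry, snapshot, job, look_for, trace, spot_point gives the robot as it stands. The module is installed in compiled form; this text tells all that it offers.
- The arm moves only by the shell command python3 -m pendant 'ROWS' [FORCE]. ROWS is JSON, a list of rows, each a list of 5 numbers: the shift along the world's x, y, z in units of 30 mm (1.0 is 30 mm), then the turn about the world's z in units of 6 degrees (1.0 is 6 degrees), then the finger opening in mm, from 0 to 85.4. In form: [[x, y, z, spin, fingers], ...]. A call has 1 to 5 rows; each row is the pose to reach, as a shift and turn from the pose measured when the call began; what a row does not reach only later rows make up. A row lasts 1/10 s, in which the tool goes at most 50 mm and 8.59 degrees, less where a joint would pass 70% of its speed; a pose out of reach is approached as far as the arm can. A call with a gripper value outside its range is refused whole. The fingers move at their own pace and stop on an object; FORCE is the grip in N (left out, the last holds). Time passes only in rows, so rows that repeat a pose let the fingers close. It gives the time, the measured TCP pose, the force and the opening at its end, in the units of the state.
- telemetry.sense(): the state, without advancing time (a new reading comes with each control period).
- snapshot(name): name is "scene" or "top"; returns a dict with "img" (420x560x3 uint8, red, green, blue), "z_map" (420x560 float32, m along the optical axis (not along the pixel's ray), 0 where there is no reading), "fx", "fy", "cx", "cy" (pixels), "eye" and "rotation" of the camera in the world. Camera axes: x right, y down, z forward; pixel columns grow to the right and rows downward; lengths in m; the calibration is good to about 2 mm. A picture is of the moment at which its call begins.
- job.sign_off(): hands the job in, once; it reports no verdict.
Trained networks look in a picture, given as the dict that the camera call returned (one of the last four; its "shot" number tells which), for a name from the list of things; names that differ only in an ending like _2 or _b are one class to them, and where a whole thing is asked for, a point or a joint stands for the part that bears it (a point fixed in the world has none). Each returns a list of dicts, best first, with "conf" (0 to 1); they miss things now and then, are a little off and sometimes report something else, mostly with a low value. They report only what shows in the picture. A call takes as long as a camera call. They do not tell look-alikes from the thing itself.
- look_for(picture, target): "centre" ([x, y, z] in m, in world coordinates, good to about 4 mm: the middle of the surface that is visible of it).
- trace(picture, target): "mask" (420x560 bool, what is visible of it).
- spot_point(picture, target): "centre" ([x, y, z] in m, in world coordinates, good to about 4 mm: a listed point, or the origin of a listed thing).
The state is a dict: "t": time; "joint_positions": joint angles; "joint_vel": joint speeds; "joint_torque": joint torques, N m; "tool_pos": TCP position; "orientation": TCP orientation; "contact_force": force on the tool from outside, world axes, zero at the start; "moment": the same for the moment, N m; "width": opening from 0.0 (shut) to 1.0 (fully open).
Only numpy, scipy, OpenCV 4.12 (cv2) and the standard library are available. Lean on these libraries where they do the work, as an engineer would, in place of code of your own. Each camera call takes 0.05 s, during which the arm holds its last target. There are 200 camera calls.

## Task

A used culture dish with red agar stands on the loading shelf of the bench-top discard bin. Press the bin's self-closing blue flap open with one finger and, while that finger holds it open, push the dish over the edge of the shelf with the other finger so that it drops into the bin; then withdraw and let the flap spring shut. Do not pinch the dish, pick it up or force the flap open with it, and leave the dropper bottle on the shelf and everything else on the bench where it stands.

Things in the scene. Friction and masses are not known exactly. Their poses are not given: they have to be found in the camera images.
- bin: bench-top discard bin, fixed: clear bucket, white lid with a loading shelf in front and a blue flap behind it; 240 (x) x 220 (y) mm, 156 mm high. Origin on the bench under the centre of its footprint; x points from the shelf towards the flap's hinge (the push direction), z up. Inside it is empty down to its floor, 8 mm above the bench, save three small tubes
- shelf_edge (a point): middle of the loading shelf's rear edge, on its top, 120 mm above the bench, 20 mm in front of the bin's centre. The flat shelf reaches 100 mm from here towards -x of the bin, 220 mm wide, with an 8 mm high, 4 mm wide kerb along both side edges and none in front. Beyond the edge is the mouth, 90 mm long, open from above, covered by the flap only
- flap_hinge (a point): middle of the flap's hinge line, along the bin's y axis, 90 mm past the shelf edge and 36 mm above the shelf; behind it a flat cover at that height. A 9 mm rod hangs just under this line: a vertical finger can go at most 82 mm past the shelf edge. Cheeks 180 mm apart, 22 to 36 mm above the shelf, stand at both sides of the mouth
- flap (a joint): opening of the blue sprung flap, rad. 0 = shut: a plate 176 wide, 97 long, 4 mm thick, sloping 22 degrees down from the hinge to its lip at the shelf edge. Grows to 1.15 as the lip swings down into the bin; springs shut when let go. Takes 1 to 6 N. A finger reaching to 5 mm above shelf height opens it about 0.35 rad when its far side is 55 mm past the edge, 0.7 rad at 73 mm
- flap_lip (a point): middle of the flap's free lip (upper surface), just past the shelf edge when shut; moves with the flap
- dish_center (a point): centre (half-way up) of the used dish: a clear lidded culture dish with dark red agar, 40 mm across, 12 mm high, about 22 g, standing on the loading shelf with its centre about 45 mm in front of the shelf edge, left or right of the middle
- dish: the same dish; origin under its centre
- dropper_center (a point): centre (half-way up) of the amber dropper bottle with a white cap, 28 mm across, 48 mm tall, standing on the loading shelf beside the dish, to be left alone
- tube_a: 50 ml tube standing on its blue cap beside the bin, 34 mm across, 115 mm tall; origin under its centre; not part of the job
- tube_b: a second 50 ml tube like tube_a, on the other side of the bin; origin under its centre; not part of the job
- dish_stack: stack of seven 92 mm culture dishes, 98 mm tall; origin under its centre; not part of the job
- tip_box: blue pipette-tip box with clear lid, 87 x 124 x 80 mm; origin under its centre; not part of the job
- microtube_rack: low white rack for small tubes, 240 x 85 x 30 mm; origin under its centre; not part of the job
- tube_rack: white rack with blue-capped tubes, 110 x 200 x 119 mm; origin under its centre; not part of the job
- pipette: navy and white pipette lying on the bench, 280 mm long, 28 mm high; origin on the bench at its middle; not part of the job
Things that resemble listed ones, but are neither listed nor needed, are in the scene too. What is shaped like the dish but turquoise is not meant.

How it is judged:
By the outcome, as a careful person would: the job done as asked, in the order asked, and still so for the second after the job is handed in, with the robot touching nothing.
It also fails if it takes over 32 s, if anything falls off the work surface, if the arm or the gripper's body presses on something with over 40 N, if the wrist force passes 120 N, or if a joint passes its speed limit or range.

## Working session

There is one attempt and no reset: what is moved stays moved. The work goes in short steps, Python scripts to look and compute and a shell command to move; the robot and the scene stay as the last step left them, time stands still between calls to the robot, and variables do not carry over. Pictures are saved under pics/ and viewed, about 8 in all and at most 12, crops included, and the job is handed in when it is done.

```bash
mkdir -p pics; cat > h.py <<'E'
import numpy as np, cv2
from bench import telemetry, snapshot, job, look_for, trace, spot_point
def save(p,n,crop=None,s=1):
    im=p["img"][:,:,::-1]
    if crop: a,b,c,d=crop; im=im[b:d,a:c]
    cv2.imwrite("pics/"+n,cv2.resize(im,None,fx=s,fy=s,interpolation=cv2.INTER_CUBIC))
def pix(p,X):
    c=np.array(p["rotation"]).T@(np.array(X)-p["eye"]); return np.round([p["fx"]*c[0]/c[2]+p["cx"],p["fy"]*c[1]/c[2]+p["cy"]]).astype(int)
E
python3 - <<'E'
from h import *
s=telemetry.sense(); print(s["t"],s["tool_pos"],s["orientation"],s["width"])
ps={n:snapshot(n) for n in("scene","top")}
for n,p in ps.items():
    save(p,n+"0.png"); print(n,p["eye"])
    for t in("bin","shelf_edge","flap_hinge","flap_lip","dish_center","dropper_center","tube_a"):
        for r in spot_point(p,t)[:3]: print(t,np.round(r["centre"],3),round(r["conf"],2),pix(p,r["centre"]))
im=np.hstack([ps["scene"]["img"],ps["top"]["img"]])
E
```

```text
0.0 [0.24140255 0.6028925  0.23032508] [-1.79897233e+02  6.86656030e-03  1.58182342e+02] 0.9977034602787648
scene [ 1.48627584 -0.04198131  1.07008258]Traceback (most recent call last):
  File "<stdin>", line 7, in <module>
  File "h.py", line 8, in pix
    c=np.array(p["rotation"]).T@(np.array(X)-p["eye"]); return np.round([p["fx"]*c[0]/c[2]+p["cx"],p["fy"]*c[1]/c[2]+p["cy"]]).astype(int)
                                                                                 ~^^^
IndexError: invalid index to scalar variable.
```

View pics/scene0.png

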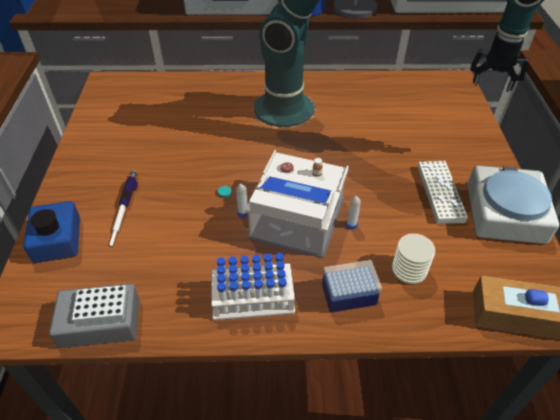

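The scene view shows the bin at about (300,200), the red dish at (287,167), the dropper at (318,167), and a turquoise decoy on the bench at (224,191). `rotation` isn't a matrix, so I need to check its format.

```bash
python3 - <<'E'
from h import *
for n in("scene","top"):
    p=snapshot(n); print(n,p["eye"],p["rotation"],p["fx"],p["cx"],p["cy"])
    if n=="top": save(p,"top0.png")
    for t in("bin","shelf_edge","flap_hinge","flap_lip","dish_center","dropper_center","tube_a"):
        for r in spot_point(p,t)[:3]: print(t,np.round(r["centre"],3),round(r["conf"],2))
E
```

```text
scene [ 1.48627584 -0.04198131  1.07008258] [-137.33770578   -0.65622609   88.61463921] 499.37281559647823 285.41164609902114 210.43760201791665
bin [0.525 0.025 0.001] 0.7
bin [0.51  0.035 0.117] 0.58
shelf_edge [0.511 0.038 0.117] 0.66
shelf_edge [ 0.56   0.179 -0.004] 0.63
flap_hinge [0.589 0.008 0.162] 0.8
flap_lip [0.508 0.036 0.118] 0.62
flap_lip [ 0.715  0.315 -0.   ] 0.45
flap_lip [0.59  0.007 0.16 ] 0.19
dish_center [ 0.449 -0.006  0.128] 0.68
dish_center [ 0.426 -0.183  0.004] 0.43
dish_center [ 0.504 -0.127 -0.001] 0.22
dropper_center [0.47  0.081 0.145] 0.48
tube_a [ 0.559  0.178 -0.004] 0.86
tube_a [ 0.497 -0.48   0.003] 0.66
tube_a [ 0.504 -0.128  0.002] 0.64
top [ 0.4549702  -0.00744661  1.48131954] [-173.65606981    0.19005676  -88.70066295] 405.1093969940976 282.81798391840704 209.098107463596
bin [ 0.532  0.035 -0.004] 0.58
bin [ 0.797 -0.096 -0.001] 0.22
shelf_edge [0.506 0.032 0.12 ] 0.66
flap_hinge [0.595 0.009 0.157] 0.76
flap_lip [0.509 0.034 0.122] 0.67
dish_center [ 0.424 -0.185  0.007] 0.62
dish_center [ 0.453 -0.004  0.13 ] 0.53
dropper_center [0.472 0.076 0.145] 0.5
tube_a [ 0.557  0.178 -0.   ] 0.68
tube_a [ 0.508 -0.127 -0.001] 0.58
```

View pics/top0.png

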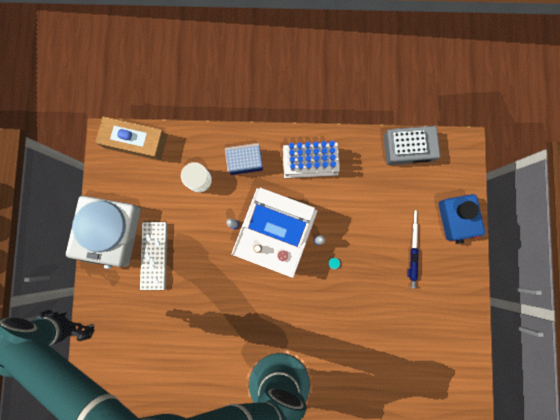

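The top view shows the bin at (275,230) with the blue flap at (278,225), the red dish at (283,256), the dropper at (257,248) and the turquoise decoy at (334,264). Next I'll get the bin's yaw from the flap and white lid, and dish and dropper positions from colour and depth.

```bash
cat >> h.py <<'E'
from scipy.spatial.transform import Rotation as Ro
def cloud(p):
    v,u=np.mgrid[:420,:560]; z=p["z_map"]; c=np.stack([(u-p["cx"])/p["fx"]*z,(v-p["cy"])/p["fy"]*z,z],-1)
    return c@Ro.from_euler("xyz",p["rotation"],degrees=True).as_matrix().T+p["eye"]
def pix(p,X):
    c=Ro.from_euler("xyz",p["rotation"],degrees=True).as_matrix().T@(np.array(X)-p["eye"]); return np.round([p["fx"]*c[0]/c[2]+p["cx"],p["fy"]*c[1]/c[2]+p["cy"]])
E
python3 - <<'E'
from h import *
for n in("top","scene"):
    p=snapshot(n); W=cloud(p); hsv=cv2.cvtColor(p["img"],cv2.COLOR_RGB2HSV)
    near=(np.hypot(W[...,0]-.53,W[...,1]-.03)<.19)
    blue=near&(W[...,2]>.105)&(hsv[...,0]>105)&(hsv[...,0]<130)&(hsv[...,1]>120)
    P=W[blue]; print(n,"blue",len(P),cv2.minAreaRect(P[:,:2].astype(np.float32)*1000), P[:,2].min(),P[:,2].max())
    lid=near&(W[...,2]>.105)&(W[...,2]<.17); print("lid",lid.sum(),cv2.minAreaRect(W[lid][:,:2].astype(np.float32)*1000))
    shelf=near&(abs(W[...,2]-.12)<.003); print("shelf med z",np.median(W[shelf][:,2]))
    for t in("dish","dropper_center"):
        for r in trace(p,t)[:3]:
            P=W[r["mask"]]; q=np.median(P,0); print(t,round(r["conf"],2),len(P),np.round(q,3),np.round((np.percentile(P,3,0)+np.percentile(P,97,0))/2,3),pix(p,q))
E
```

```text
top blue 1192 ((531.956787109375, 26.29576873779297), (174.64988708496094, 122.76930236816406), 70.57709503173828) 0.11429321681573912 1.4813195351943467
lid 4746 ((527.021240234375, 27.675369262695312), (326.49969482421875, 240.29571533203125), 70.581787109375)
shelf med z 0.11984745479476855
dropper_center 0.61 4590 [0.531 0.027 0.126] [0.527 0.028 0.137] [274. 231.]
dropper_center 0.42 47 [0.47  0.081 0.166] [0.471 0.081 0.161] [257. 249.]
scene blue 739 ((551.336669921875, 18.486251831054688), (173.98373413085938, 82.57395935058594), 71.0420913696289) 0.11936433238884525 0.15593966714066887
lid 5396 ((528.5285034179688, 26.289505004882812), (326.19775390625, 247.7913818359375), 70.3290023803711)
shelf med z 0.11968657532110205
dish 0.61 130 [ 0.456 -0.005  0.13 ] [ 0.452 -0.005  0.128] [286. 167.]
dropper_center 0.46 166 [0.479 0.079 0.149] [0.476 0.08  0.144] [317. 167.]
```

```bash
python3 -m pendant '[[0.5,-1.5,0,-1,85],[1,-3,0,-2.2,85],[1.5,-4.5,0,-3.4,85],[2,-6,0,-4.6,85],[2.5,-7.5,0,-5.8,85]]'; python3 -m pendant '[[0.5,-1.5,0,-1,85],[1,-3,0,-2.2,85],[1.5,-4.5,0,-3.4,85],[2,-6,0,-4.6,85],[2.5,-7.5,0,-5.8,85]]'
```

```text
t: 1.75
tool_pos: [0.317, 0.3766, 0.2315]
orientation: [180.0, -0.0, 123.1]
contact_force: [1.3, 0.4, 0.2]
width: 0.998
t: 2.25
tool_pos: [0.3924, 0.1499, 0.2319]
orientation: [179.9, -0.1, 88.0]
contact_force: [0.3, -0.3, 0.3]
width: 0.994
```

```bash
python3 -m pendant '[[0.5,-1.5,0,-1,85],[1,-3,0,-2,85],[1.5,-4.5,0,-2.8,85],[1.57,-5.03,0,-2.9,85],[1.57,-5.03,-0.5,-2.9,85]]'; python3 -m pendant '[[0,0,-0.5,0,85],[0,0,-0.5,0,85]]'; python3 - <<'E'
from h import *
s=telemetry.sense(); print(s["tool_pos"],s["orientation"],s["contact_force"])
a=snapshot("scene"); b=snapshot("top")
cv2.imwrite("pics/a1.png",np.hstack([cv2.resize(p["img"][y:y+130,x:x+130,::-1],(390,390),interpolation=2) for p,x,y in((a,235,110),(b,215,165))]))
E
```

```text
t: 2.75
tool_pos: [0.4414, -0.004, 0.2185]
orientation: [179.7, -0.2, 70.3]
contact_force: [0.2, 0.2, -0.3]
width: 0.997
t: 2.95
tool_pos: [0.4404, -0.0045, 0.2024]
orientation: [179.8, -0.1, 70.2]
contact_force: [0.1, 0.7, 0.5]
width: 0.993
[ 0.4403941  -0.00454789  0.20241966] [ 1.79794358e+02 -1.07499455e-01  7.01998242e+01] [0.0534068  0.68992165 0.45078128]
```

View pics/a1.png

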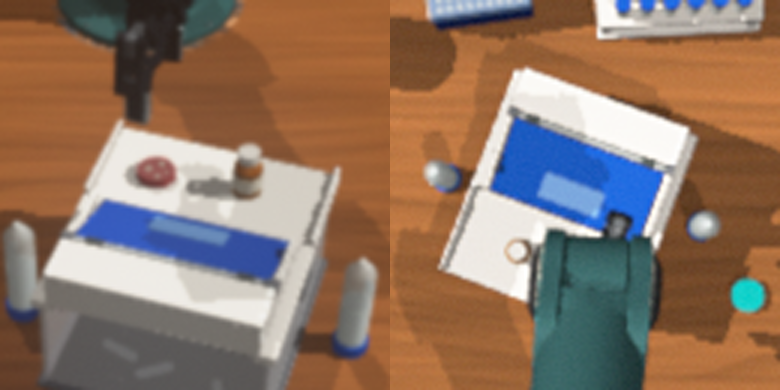

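The scene crop (left) shows the fingers lined up above the near side of the shelf, with the dish at (157,172) and dropper at (248,172) untouched. In the top crop (right) the front finger at (620,225) is just over the flap lip. I'll check where the finger is from depth.

```bash
cat >> h.py <<'E'
E0=np.array([.508,.0343,.12]); a=np.radians(-19.4); B=np.array([[np.cos(a),-np.sin(a),0],[np.sin(a),np.cos(a),0],[0,0,1]])
def tobin(X): return (np.array(X)-E0)@B
E
python3 - <<'E'
from h import *
s=telemetry.sense(); print("tcp",tobin(s["tool_pos"])*1000)
for n in("scene","top"):
    W=cloud(snapshot(n)); Q=tobin(W)*1000
    m=(Q[...,2]>60)&(Q[...,2]<140)&(abs(Q[...,1]+56)<60)&(Q[...,0]>-140)&(Q[...,0]<90)
    P=Q[m]
    for lo in range(60,140,10):
        k=P[(P[:,2]>=lo)&(P[:,2]<lo+10)]
        if len(k)>2: print(n,lo,len(k),"x",k[:,0].min().round(),k[:,0].max().round(),"y",k[:,1].min().round(),k[:,1].max().round(),"z",k[:,2].min().round())
    k=W[(Q[...,2]<25)&(Q[...,2]>10)&(abs(Q[...,1]+56)<25)&(Q[...,0]>-75)&(Q[...,0]<-15)]
    if len(k): print("dish top",np.round(tobin((np.percentile(k,3,0)+np.percentile(k,97,0))/2)*1000),len(k))
E
```

```text
tcp [-50.03820187 -58.19214672  83.7486079 ]
scene 90 14 x -95.0 -1.0 y -69.0 -49.0 z 94.0
scene 100 31 x -95.0 7.0 y -66.0 -48.0 z 100.0
scene 110 44 x -95.0 9.0 y -67.0 -48.0 z 110.0
scene 120 38 x -106.0 9.0 y -67.0 -48.0 z 121.0
scene 130 15 x -98.0 8.0 y -56.0 -48.0 z 130.0
dish top [-42. -55.  13.] 87
```

```bash
python3 -m pendant '[[0.03,0.08,-0.8,0,85],[0.03,0.08,-1.6,0,85],[0.03,0.08,-2.3,0,85],[0.03,0.08,-2.8,0,85],[0.03,0.08,-2.8,0,85]]'; python3 - <<'E'
from h import *
s=telemetry.sense(); print("tcp",tobin(s["tool_pos"])*1000,s["contact_force"],s["orientation"])
p=snapshot("scene"); Q=tobin(cloud(p))*1000; save(p,"d.png",(235,110,365,210),4)
m=(Q[...,2]>3)&(Q[...,2]<60)&(abs(Q[...,1]+56)<14)&(Q[...,0]>-20)&(Q[...,0]<30)&(Q[...,2]>4+Q[...,0]*.4+4)
print(Q[m].min(0),Q[m].max(0),m.sum())
E
```

```text
t: 3.65
tool_pos: [0.4419, -0.0011, 0.1192]
orientation: [179.8, -0.2, 70.3]
contact_force: [-0.3, -0.3, -1.1]
width: 0.996
tcp [-50.61045835 -55.33969123  -0.78203415] [-0.32732534 -0.32992773 -1.1074511 ] [ 1.79751056e+02 -1.55306754e-01  7.03291027e+01]
[ -5.89395991 -66.55814814  13.26802932] [ 21.37877131 -42.93064942  59.49852879] 64
```

View pics/d.png

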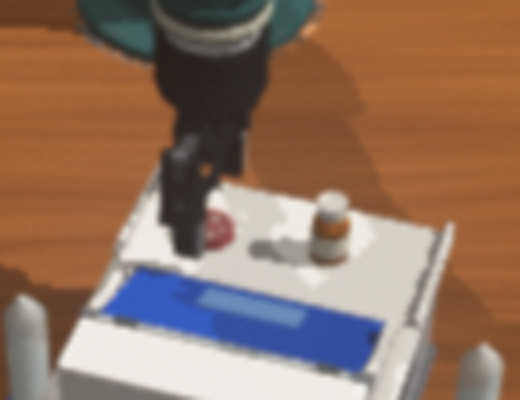

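```bash
python3 -m pendant '[[0,0,-0.23,0,85],[0.38,-0.13,-0.23,0,85],[0.76,-0.27,-0.23,0,85],[1.13,-0.4,-0.23,0,85],[1.42,-0.5,-0.23,0,85]]'; python3 -m pendant '[[0.1,-0.03,0,0,85]]'; python3 - <<'E'
from h import *
s=telemetry.sense(); print("tcp",tobin(s["tool_pos"])*1000,s["contact_force"],s["orientation"])
p=snapshot("scene"); save(p,"e.png",(235,110,365,210),4)
for r in spot_point(p,"dish_center")[:2]: print(r["conf"],tobin(r["centre"])*1000)
E
```

```text
t: 4.2
tool_pos: [0.4864, -0.0166, 0.1135]
orientation: [179.7, -0.2, 70.3]
contact_force: [-3.6, 0.9, 1.3]
width: 0.992
t: 4.3
tool_pos: [0.4901, -0.018, 0.1134]
orientation: [179.7, -0.2, 70.3]
contact_force: [-3.0, 1.0, 0.3]
width: 0.996
tcp [  0.43269252 -55.26670236  -6.58224343] [-2.95601366  1.0417654   0.32152698] [179.70326466  -0.1935259   70.26458703]
0.6 [  -5.18946763 -234.54031514 -116.3       ]
```

View pics/e.png

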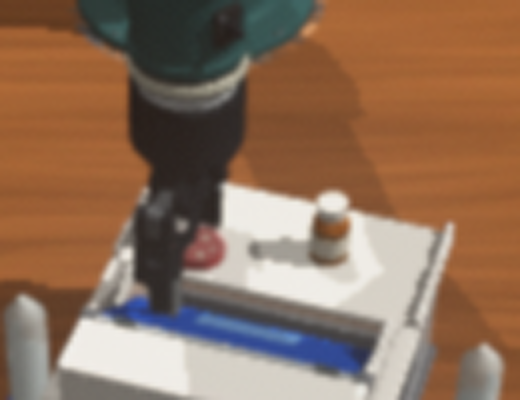

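The flap is opening under the front finger at (160,300), with the rear finger behind the dish at (203,247). I'll go further forward, then bring the rear finger up by narrowing the jaws while the front finger stays put. The gap stays above 55 mm so the dish isn't pinched.

```bash
python3 -m pendant '[[0.2,-0.07,0,0,85],[0.4,-0.14,0,0,85],[0.6,-0.21,0,0,85],[0.63,-0.22,0,0,85],[0.63,-0.22,0,0,85]]'; python3 - <<'E'
from h import *
s=telemetry.sense(); print("tcp",tobin(s["tool_pos"])*1000,s["contact_force"],s["orientation"])
p=snapshot("scene"); save(p,"f.png",(235,110,365,210),4)
E
```

```text
t: 4.9
tool_pos: [0.5082, -0.0243, 0.113]
orientation: [179.8, -0.2, 70.3]
contact_force: [-5.2, 2.2, 1.6]
width: 0.993
tcp [ 19.62594959 -55.20633676  -6.9904985 ] [-5.19377478  2.17560946  1.6140723 ] [ 1.79778330e+02 -1.74480632e-01  7.02801658e+01]
```

View pics/f.png

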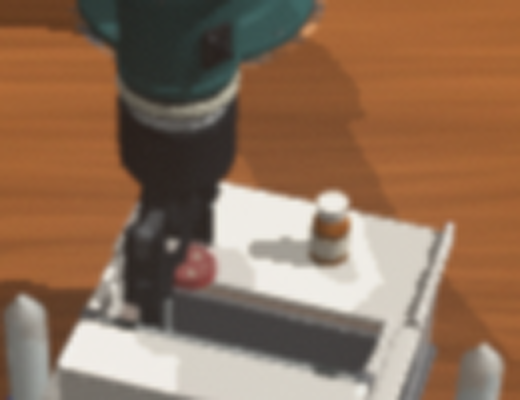

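```bash
python3 -m pendant '[[0,0,0.03,0,80],[0.08,-0.03,0.06,0,75],[0.16,-0.06,0.1,0,70],[0.24,-0.08,0.13,0,70],[0.24,-0.08,0.13,0,70]]' 20; python3 - <<'E'
from h import *
s=telemetry.sense(); print("tcp",tobin(s["tool_pos"])*1000,s["contact_force"],s["width"])
E
```

```text
t: 5.45
tool_pos: [0.5143, -0.0265, 0.1164]
orientation: [179.9, -0.1, 70.3]
contact_force: [-5.2, 1.9, 2.2]
width: 0.816
tcp [ 26.1116352  -55.24060139  -3.56557518] [-5.15483182  1.92104909  2.23865284] 0.8158303411659645
```

```bash
python3 -m pendant '[[0,0,0.03,0,65],[0.08,-0.03,0.06,0,60],[0.16,-0.06,0.08,0,56],[0.24,-0.08,0.08,0,56],[0.24,-0.08,0.08,0,56]]' 20; python3 - <<'E'
from h import *
s=telemetry.sense(); print("tcp",tobin(s["tool_pos"])*1000,s["contact_force"],s["width"])
p=snapshot("scene"); q=snapshot("top")
cv2.imwrite("pics/g.png",np.hstack([cv2.resize(r["img"][y:y+130,x:x+130,::-1],(390,390),interpolation=2) for r,x,y in((p,235,130),(q,215,165))]))
E
```

```text
t: 5.95
tool_pos: [0.5202, -0.0286, 0.1181]
orientation: [-179.8, -0.1, 70.3]
contact_force: [-5.3, 2.2, 0.9]
width: 0.654
tcp [ 32.35071246 -55.26415481  -1.9166879 ] [-5.30536988  2.17100439  0.90375349] 0.6538999998107065
```

View pics/g.png

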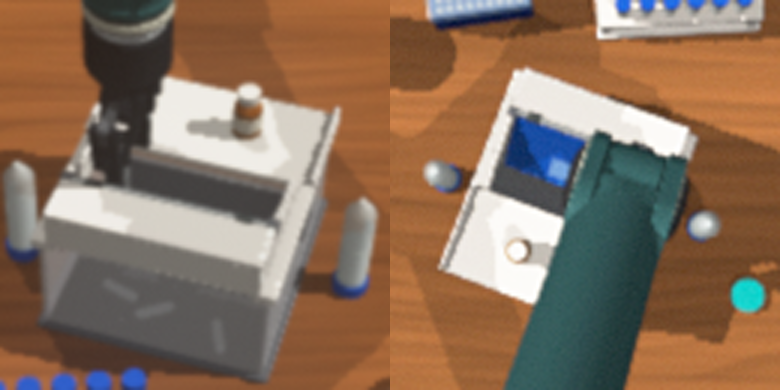

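The dish has left the shelf, and the flap is held open by the front finger at (110,165). The dropper at (247,115) hasn't moved. The dish doesn't show clearly through the bucket, so I'll search for red pixels before withdrawing.

```bash
python3 - <<'E'
from h import *
p=snapshot("scene"); hsv=cv2.cvtColor(p["img"],cv2.COLOR_RGB2HSV).astype(int); W=cloud(p)
h=hsv[...,0]; m=((h<6)|(h>165))&(hsv[...,1]>45); m[:, :235]=0; m[:,365:]=0; m[:140]=0; m[265:]=0
v,u=np.nonzero(m); print(len(v)); 
for i in range(0,len(v),max(1,len(v)//12)): print(u[i],v[i],p["img"][v[i],u[i]],np.round(tobin(W[v[i],u[i]])*1000))
save(p,"h.png",(245,150,355,255),6)
E
```

```text
78
269 155 [44 35 33] [ 70. -65. 138.]
240 217 [71 50 48] [  68. -158. -125.]
358 222 [129  88  82] [ -17.  170. -120.]
357 226 [109  79  87] [  -1.  171. -120.]
282 247 [67 57 55] [ 140.   -7. -118.]
269 252 [76 54 50] [ 168.  -34. -117.]
253 254 [147  97  87] [ 187.  -73. -118.]
272 255 [119  81  78] [ 172.  -25. -122.]
284 256 [124  85  84] [ 159.    5. -130.]
237 259 [156 104 104] [ 215. -109. -121.]
272 260 [122  83  82] [ 187.  -19. -123.]
272 261 [134  91  85] [ 191.  -18. -122.]
241 263 [103  76  83] [299. -58. -10.]
```

View pics/h.png

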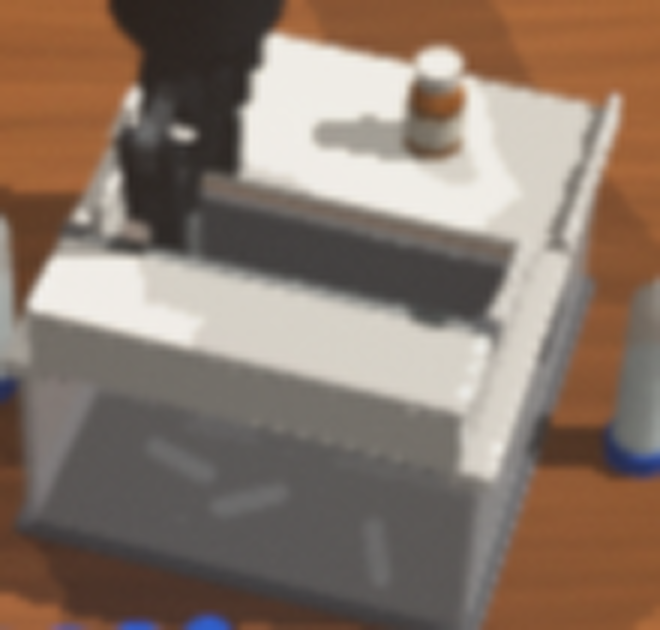

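```bash
python3 -m pendant '[[0.08,-0.03,0,0,56],[0.16,-0.06,0,0,56],[0.16,-0.06,0,0,56]]'; python3 - <<'E'
from h import *
s=telemetry.sense(); print("tcp",tobin(s["tool_pos"])*1000,s["contact_force"],s["width"])
for n in("scene","top"):
    p=snapshot(n)
    for t in("dish","dish_center"):
        for r in spot_point(p,t)[:3]: print(n,t,round(r["conf"],2),np.round(tobin(r["centre"])*1000),pix(p,r["centre"]))
E
```

```text
t: 6.4
tool_pos: [0.5228, -0.0296, 0.117]
orientation: [-179.5, -0.1, 70.3]
contact_force: [-7.2, 2.6, 0.1]
width: 0.653
tcp [ 35.23344514 -55.38946318  -3.01145885] [-7.15007786  2.6090474   0.13902777] 0.6526774684490447
scene dish 0.52 [  -3. -236. -116.] [224. 192.]
scene dish_center 0.63 [  -3. -232. -116.] [226. 192.]
top dish 0.42 [  -6. -233. -122.] [333. 264.]
top dish 0.26 [ 103.  333. -122.] [199. 182.]
top dish_center 0.63 [  -8. -233. -114.] [333. 264.]
top dish_center 0.44 [  -0.  153. -123.] [234. 225.]
```

```bash
python3 -m pendant '[[-0.25,0.09,0.1,0,56],[-0.3,0.1,0.8,0,56],[-0.3,0.1,1.8,0,56],[-0.3,0.1,3,0,56],[-0.3,0.1,3.8,0,56]]'; python3 -m pendant '[[-0.5,1.4,0,0,56],[-1,2.8,0,0,56],[-1.5,4.2,0,0,56],[-2,5.6,0,0,56],[-2.5,7,0,0,56]]'; python3 - <<'E'
from h import *
s=telemetry.sense(); print(s["contact_force"])
p=snapshot("scene"); q=snapshot("top")
cv2.imwrite("pics/k.png",np.hstack([cv2.resize(r["img"][y:y+130,x:x+130,::-1],(390,390),interpolation=2) for r,x,y in((p,235,140),(q,215,165))]))
Q=tobin(cloud(q))*1000
for x in(5,20,40,60,80):
    for yc in(-56,0,60):
        m=(abs(Q[...,0]-x)<6)&(abs(Q[...,1]-yc)<15)&(Q[...,2]<60); print(x,yc,np.round(np.median(Q[m][:,2]),1) if m.any() else None, end=" | ")
    print("shut",round(x*.404,1))
for r,n in((p,"s"),(q,"t")):
    for k in spot_point(r,"dish")[:3]+spot_point(r,"dropper_center")[:2]: print(n,round(k["conf"],2),np.round(tobin(k["centre"])*1000))
E
```

```text
t: 7.2
tool_pos: [0.5154, -0.0272, 0.2338]
orientation: [-179.8, -0.1, 70.3]
contact_force: [0.8, 0.6, 0.3]
width: 0.652
t: 7.7
tool_pos: [0.4406, 0.1844, 0.2346]
orientation: [-180.0, -0.3, 70.2]
contact_force: [1.5, -0.2, -0.4]
width: 0.656
[ 1.50823642 -0.1688011  -0.44061755]
5 -56 0.2 | 5 0 1.8 | 5 60 1.9 | shut 2.0
20 -56 7.9 | 20 0 8.1 | 20 60 9.0 | shut 8.1
40 -56 16.4 | 40 0 16.8 | 40 60 16.7 | shut 16.2
60 -56 23.3 | 60 0 23.5 | 60 60 23.5 | shut 24.2
80 -56 31.5 | 80 0 31.4 | 80 60 31.4 | shut 32.3
s 0.57 [  -2. -234. -118.]
s 0.37 [ 235.  202. -121.]
s 0.62 [-49.  35.  27.]
s 0.46 [ 237.  205. -117.]
t 0.46 [  -3. -233. -121.]
t 0.57 [-47.  30.  24.]
```

View pics/k.png

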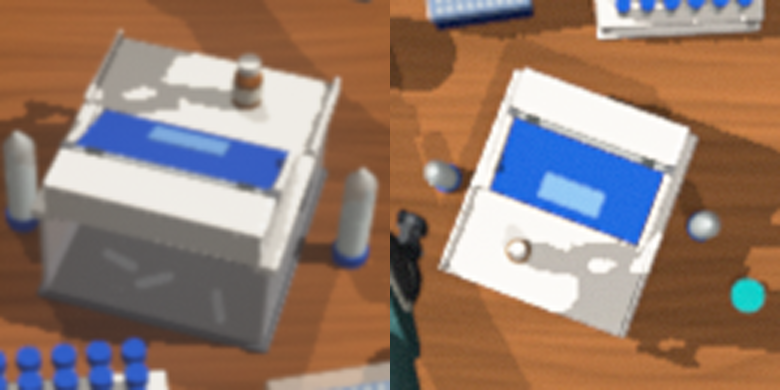

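The flap is fully shut and matches its closed slope to 2 mm at all sampled points. The shelf holds only the dropper at (517,250) in the right crop, the tubes stand, and no red dish lies on the bench, so I'm handing in.

```bash
python3 -m pendant '[[0,0,0,0,56],[0,0,0,0,56]]'; python3 - <<'E'
from h import *
job.sign_off()
E
```

```text
t: 8.2
tool_pos: [0.442, 0.1802, 0.2342]
orientation: [-180.0, -0.2, 70.0]
contact_force: [-0.7, 1.1, 0.0]
width: 0.651
the job is handed in; nothing more can be done
```

The red-agar dish is off the shelf and, as far as I can tell, in the bin. I pressed the flap open with the front finger and, with that finger holding it, pushed the dish over the edge with the rear finger. The gap between the fingers stayed at about 56 mm or more, so the 40 mm dish was never pinched. I then withdrew, and the job was handed in at about 8.2 s of the 32 s allowed.

- **Flap:** the last depth check put it shut, within about 2 mm of its closed slope everywhere I sampled.
- **Surroundings:** the dropper still stands within about 4 mm of where I first measured it, and both tubes and the turquoise dish look unmoved. Beyond those I checked nothing individually.
- **Forces:** the measured tool force stayed under about 8 N. It rose slightly on the last push, when the finger was near its limit, so I stopped there.
- **Not confirmed:** I never saw the dish inside the bin, because the lid hides that part of the floor from both cameras. I conclude it is there because it is gone from the shelf, does not show on the bench, and the flap closed freely. The networks' remaining "dish" reports were the turquoise look-alike and low-confidence hits elsewhere on the bench.

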